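Lay the upright bracket on its back, home against the stop

TASK

Tip the standing angle bracket over onto its back on the wooden board, toward the open end of the board away from the steel stop, supporting it with the outside or tips of the fingers so that it comes down gently instead of falling. Finish with it lying flat on the board, pushed home so that the sole of its foot is flush against the stop. Only nudge and push it: do not pinch it or lift it off the board, and leave the things standing around alone.

Things in the scene. Friction and masses are not known exactly. Their poses are not given: they have to be found in the camera images.
- jig: Fixed wooden board, 152 mm long (its x), 84 wide, 40 high, with a steel stop bar across one end (+x, the end to the robot's left). Origin: centre of the underside, on the bench. Board top at z = 40 mm. Stop's face at x = +64, looking to -x; the stop is 12 mm thick and rises 32 mm above the board. The board's open end is at x = -76 mm.
- bracket: Loose aluminium L bracket, about 0.35 kg, standing on the board. Origin: middle of the lower back edge (heel), about which it tips. Own z runs up the plate (8 thick, x 0 to 8; 44 wide; 150 high; bare of ribs above z = 44), own x from heel to toe (at first toward the stop). Foot 45 long, 10 thick. Centre of mass near x 10, z 55: overbalances at about 11 degrees.
- sole (a point): Centre of the underside of the bracket's foot, 22.5 mm from the heel toward the toe; this face ends flush against the stop.
- top_end (a point): Centre of the bracket plate's upper end, 150 mm from the heel. When just tipped over, this end overhangs the board's open end by some 60 mm; when home, by 10 mm.
- stop_face (a point): Middle of the foot of the stop's face, at the level of the board's top.
- punch_a: Bystander: slim steel press punch, 20 mm across, 60 high, standing beside the jig on the robot's side; origin at its foot.
- punch_b: Bystander: brass press punch, 29 mm across, 45 high, standing beside the jig on the side away from the robot; origin at its foot.
- jar: Bystander: screw jar 65 mm across, 60 high; origin at its foot.
- tape: Bystander: roll of tape 73 mm across, 19 high; origin at its underside.

How it is judged:
By the outcome, as a careful person would: the job done as asked, in the order asked, and still so for the second after the job is handed in, with the robot touching nothing.
It also fails if it takes over 61 s, if anything falls off the work surface, if the arm or the gripper's body presses on something with over 40 N, if the wrist force passes 120 N, or if a joint passes its speed limit or range.

ROBOT

A 7-joint arm with a two-finger parallel gripper is mounted at the origin on a cart in front of the work surface, level with it; the furniture and walls round the work are solid. World frame = base frame: x ahead of the robot, y to its left, z up, the work surface at z = 0. Lengths are in m, angles in degrees, forces in N, time in s.
With the tool pointing down it reaches from about 0.4 to 0.85 m from the base axis. Payload 4.5 kg.
Tool frame: the origin (TCP) lies between the finger pads; the fingertips stand bot.tip_reach ahead of it and the grasp point (between the pads) lies 3 mm ahead of it (bot.tip_reach is the distance from the TCP to the fingertips, in m); z points along the fingers, y is the line along which they close (so a half turn about z gives the same grasp; the last joint's range is limited). The gripper opens to 85 mm and grips with 20 to 120 N. Pads are 22 mm wide; open, the fingers measure 114 mm over their backs; the gripper's body (76 mm by 85 mm) begins 54 mm behind the grasp point. The pads swing forward as they close: fully open they stand 13 mm farther back than shut.
Start: joints at [-72.777, 39.483, -11.15, 89.685, 9.013, 51.709, -12.324], TCP at [0.165, 0.603, 0.253] pointing down, gripper open.
Joint ranges: [-172.22, 172.22], [-26.19, 119.32], [-84.43, 86.54], [7.71, 146.69], [-57.33, 237.33], [2.42, 119.75], [-152.13, 152.13]. Speed limits (degrees/s): [147.25, 147.25, 180, 180, 180, 180, 180].

INTERFACE

Orientations are given as [roll, pitch, yaw] about the fixed x, y, z axes, in that order (R = Rz(yaw) Ry(pitch) Rx(roll)).
In Python, from rig import bot gives the robot as it stands.
- The arm moves only by the tool drive_tool, never from a script. Its argument "motion" is a list of rows, each a list of 6 numbers: the shift along the world's x, y, z in m, then the turn, a rotation vector about the world's x, y, z in degrees. A call has 1 to 10 rows; each row shifts and turns the commanded pose from where the row before left it; what a row does not reach is not made up. A row lasts 1/12 s, in which the tool goes at most 41.7 mm and 7.16 degrees, less where a joint would pass 70% of its speed; a pose out of reach is approached as far as the arm can. A call is refused whole if a number of a shift passes 0.0417 or a number of a turn 7.16, either way. A call with a gripper value outside its range is refused whole. "hand" is the finger opening in m, from 0 to 0.0854, set as the call begins (left out, the last holds). The fingers move at their own pace and stop on an object; "force" is the grip in N (left out, the last holds). Time passes only in rows, so rows that do not move let the fingers close. It gives the time, the measured TCP pose, the force, the opening and the grip force at its end, in the units of the state.
- bot.get_state(): the state, without advancing time (a new reading comes with each control period).
- bot.get_image(name): name is "scene" or "top"; returns the picture (400x640x3 uint8, red, green, blue); there is no depth.
- bot.camera_params(name): a dict with "fovy" (degrees; the focal length in pixels is half the picture's height over the tangent of half this angle, whatever the lens; pixels are square), "cx", "cy" (the principal point, pixels), "world_from_camera" (4x4, takes a point from camera to world coordinates). Camera axes: x right, y down, z forward; pixel columns grow to the right and rows downward; lengths in m; the calibration is good to about 2 mm. A picture is of the moment at which its call begins. camera_params takes no time and is no camera call.
- bot.job_done(): hands the job in; it is judged then, once.
The state is a dict: "time_s": time; "joint_positions": joint angles; "joint_vel": joint speeds; "effort": joint torques, N m; "position": TCP position; "tcp_rot": TCP orientation; "contact_force": force on the tool from outside, world axes, zero at the start; "wrist_torque": the same for the moment, N m; "finger_gap": opening from 0.0 (shut) to 1.0 (fully open); "grip_force": force on a finger pad.
Only numpy, scipy, OpenCV 4.12 (cv2) and the standard library are available. Lean on these libraries where they do the work, as an engineer would, in place of code of your own. Each camera call takes 0.05 s, during which the arm holds its last target. There are 200 camera calls.

## Working session

There is one attempt and no reset: what is moved stays moved. The work goes in short steps, Python scripts to look and compute and a tool call to move; the robot and the scene stay as the last step left them, time stands still between calls to the robot, and variables do not carry over. Pictures are saved under pics/ and viewed, at most 10 in all, crops included, and the job is handed in when it is done.

Besides the shell and the picture viewer there is one more tool, called after "Call:" in YAML: its name, and indented under it one key for each argument. drive_tool: Moves the arm, as the interface text tells. Its arguments: {"type":"object","properties":{"motion":{"type":"array","items":{"type":"array","items":{"type":"number"}}},"hand":{"type":"number"},"force":{"type":"number"}},"required":["motion"]}

```bash
mkdir -p pics; python3 - <<'E'
from rig import bot
import cv2,numpy as np
for n in("scene","top"):
    cv2.imwrite(f"pics/{n}0.png",cv2.cvtColor(bot.get_image(n),cv2.COLOR_RGB2BGR))
    p=bot.camera_params(n);print(n,p["fovy"],p["cx"],p["cy"],np.round(p["world_from_camera"],3).tolist())
print(bot.tip_reach,bot.get_state())
E
```

```text
scene 44.38316518938725 315.0084680450512 202.66506971629954 [[-0.558, -0.474, 0.681, -0.109], [-0.829, 0.294, -0.475, 0.61], [0.025, -0.83, -0.557, 0.654], [0.0, 0.0, 0.0, 1.0]]
top 52.59808541126175 318.85255289619744 208.37838202482646 [[-0.019, -0.995, 0.093, 0.455], [-1.0, 0.018, -0.018, 0.191], [0.016, -0.094, -0.995, 1.031], [0.0, 0.0, 0.0, 1.0]]
0.022 {'time_s': 0.1, 'joint_positions': array([-72.77777309,  39.52720413, -11.1465685 ,  89.73956728,
         9.01537809,  51.70855965, -12.32380289]), 'joint_vel': array([-0.00513427, -0.14891871,  0.02061865, -0.23071454, -0.10515286,
        0.09357455,  0.01402825]), 'effort': array([-3.26456553e-03, -5.40603840e+01, -1.27181042e+00, -1.58985597e+01,
        9.28414607e-03,  4.49031999e-03, -1.02545147e-05]), 'position': array([0.16466478, 0.60235569, 0.25257457]), 'tcp_rot': array([-1.79907230e+02,  8.08332202e-03,  1.64722124e+02]), 'contact_force': array([0.3329973 , 0.28258869, 0.10457517]), 'wrist_torque': array([ 0.00220414,  0.03950139, -0.04153237]), 'grip_force': 0.0, 'finger_gap': 0.9993708519531279}
```

View pics/scene0.png

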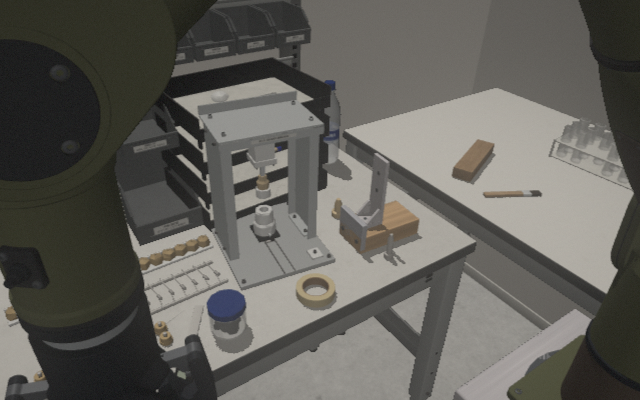

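View pics/top0.png

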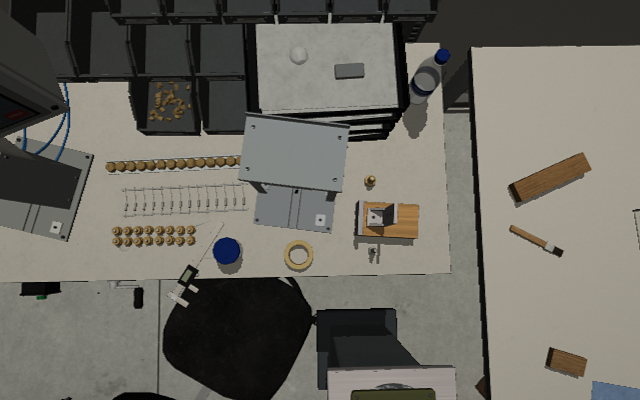

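The jig is at about (388,220) in the top view and (378,225) in the scene view, with its stop to image left (+y). I'll enlarge both views.

```bash
python3 - <<'E'
import cv2,numpy as np
a=cv2.imread("pics/scene0.png")[145:270,325:425];b=cv2.imread("pics/top0.png")[165:270,345:429]
f=lambda i,k:cv2.convertScaleAbs(cv2.resize(i,None,fx=k,fy=k,interpolation=cv2.INTER_CUBIC),alpha=1.3)
a=f(a,4);b=f(b,4.76)
print(a.shape,b.shape)
o=np.zeros((500,800,3),np.uint8);o[:,:400]=a;b=b[:500,:400];o[:b.shape[0],400:400+b.shape[1]]=b
cv2.imwrite("pics/crop0.png",o)
E
```

```text
(500, 400, 3) (500, 400, 3)
```

View pics/crop0.png

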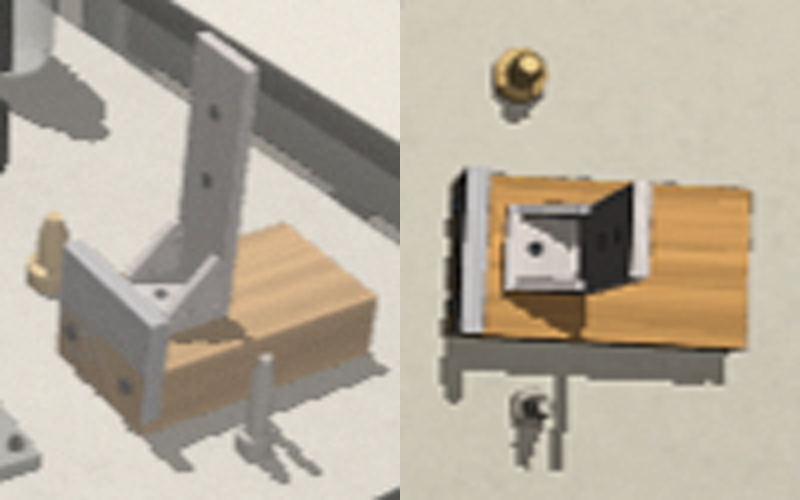

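The crop shows the stop top at x≈462–490, the board's open end at x≈748, the bracket's upper end at (630–651, 182–278), and the toe at x≈504. Punches stand on either side at the stop half.

```bash
cat > h.py <<'E'
from rig import bot
import numpy as np,cv2
def bp(n,u,v,z):
    p=bot.camera_params(n);f=200/np.tan(np.radians(p["fovy"]/2));T=np.array(p["world_from_camera"])
    d=T[:3,:3]@[(u-p["cx"])/f,(v-p["cy"])/f,1];o=T[:3,3];return o+d*(z-o[2])/d[2]
def proj(n,P):
    p=bot.camera_params(n);f=200/np.tan(np.radians(p["fovy"]/2));q=(np.linalg.inv(p["world_from_camera"])@np.r_[P,1])[:3]
    return np.array([p["cx"]+f*q[0]/q[2],p["cy"]+f*q[1]/q[2]])
E
python3 - <<'E'
from h import *
np.set_printoptions(precision=4,suppress=True)
t=lambda u,v,z:bp("top",345+(u-400)/4.76-.4,165+v/4.76-.4,z)
s=lambda u,v,z:bp("scene",325+u/4-.4,145+v/4-.4,z)
for n,u,v,z in[("open far",751,189,.04),("open near",746,348,.04),("stop outer far",465,167,.072),("stop in far",490,168,.072),("stop out near",462,332,.072),("stop in near",487,333,.072),
 ("top f l",634,182,.19),("top f r",651,182,.19),("top n l",630,278,.19),("top n r",648,277,.19),("toe far",506,206,.05),("toe near",502,290,.05),("pa",533,407,.06),("pb",524,68,.045)]: print(n,t(u,v,z))
for n,u,v,z in[("open far",285,224,.04),("open near",376,297,.04),("stop out far",66,243,.072),("stop out near",155,325,.072),("top toe-face f",202,33,.19),("top toe n",243,70,.19),("top back n",257,68,.19),("pa",262,357,.06),("pb",54,217,.045)]: print("S",n,s(u,v,z))
E
```

```text
open far [ 0.5536 -0.0729  0.04  ]
open near [ 0.4714 -0.0669  0.04  ]
stop outer far [0.5641 0.0792 0.072 ]
stop in far [0.5633 0.0666 0.072 ]
stop out near [0.4815 0.083  0.072 ]
stop in near [0.4807 0.0706 0.072 ]
top f l [0.5427 0.0186 0.19  ]
top f r [0.5426 0.0111 0.19  ]
top n l [0.5004 0.0219 0.19  ]
top n r [0.5007 0.014  0.19  ]
toe far [0.5461 0.0562 0.05  ]
toe near [0.5031 0.0595 0.05  ]
pa [0.4435 0.047  0.06  ]
pb [0.6183 0.0439 0.045 ]
S open far [ 0.552  -0.0754  0.04  ]
S open near [ 0.4719 -0.0694  0.04  ]
S stop out far [0.5654 0.0722 0.072 ]
S stop out near [0.483  0.0777 0.072 ]
S top toe-face f [0.5443 0.0105 0.19  ]
S top toe n [0.5042 0.018  0.19  ]
S top back n [0.5022 0.0108 0.19  ]
S pa [0.4456 0.038  0.06  ]
S pb [0.6213 0.0374 0.045 ]
```

```bash
python3 - <<'E'
from h import *
for z in(.2,.25,.3,.35,.4):print(z,bp("top",343,191,z)[:2].round(3),bp("scene",323,127,z)[:2].round(3))
print(bp("top",449,270,0).round(3),bp("top",482,200,0).round(3), bp("top",327,230,.01).round(3))
E
```

```text
0.2 [0.568 0.125] [0.681 0.044]
0.25 [0.561 0.129] [0.594 0.107]
0.3 [0.555 0.133] [0.507 0.169]
0.35 [0.548 0.137] [0.42  0.231]
0.4 [0.541 0.141] [0.333 0.294]
[ 0.389 -0.155  0.   ] [ 0.566 -0.249  0.   ] [0.496 0.153 0.01 ]
```

Call:
drive_tool:
  motion:
    - [0,0,0.04,0,0,5.6]
    - [0,0,0.04,0,0,5.7]
    - [0,0,0.04,0,0,0]
    - [0,0,0.04,0,0,0]
    - [0,0,0.04,0,0,0]
    - [0.02,-0.02,0.02,0,0,0]
    - [0.03,-0.035,0,0,0,0]
    - [0.03,-0.035,0,0,0,0]
    - [0.03,-0.035,0,0,0,0]
    - [0.03,-0.035,0,0,0,0]
  hand: 0.03

```text
time_s: 0.93
position: [0.2941, 0.4545, 0.473]
tcp_rot: [-180.0, -0.0, 176.0]
contact_force: [-0.2, -0.3, 0.0]
finger_gap: 0.354
grip_force: 0.0
```

Call:
drive_tool:
  motion:
    - [0.026,-0.03,0,0,0,0]
    - [0.022,-0.037,0,0,0,0]
    - [0.022,-0.037,0,0,0,0]
    - [0.022,-0.037,0,0,0,0]
    - [0.022,-0.037,0,0,0,0]
    - [0.022,-0.037,0,0,0,0]
    - [0.022,-0.037,0,0,0,0]
    - [0.022,-0.037,0,0,0,0]
    - [0.022,-0.037,0,0,0,0]
    - [0.02,-0.037,0,0,0,0]

```text
time_s: 1.77
position: [0.5099, 0.1013, 0.4731]
tcp_rot: [-180.0, -0.0, 176.0]
contact_force: [1.4, 0.1, -0.5]
finger_gap: 0.35
grip_force: 0.0
```

Call:
drive_tool:
  motion:
    - [0,-0.037,0,6,0,0]
    - [0,-0.037,0,6,0,0]
    - [0,-0.037,-0.02,6,0,0]
    - [0,-0.037,-0.03,6,0,0]
    - [0,-0.037,-0.03,6,0,0]
    - [0,-0.037,-0.03,6,0,0]
    - [0,-0.03,-0.03,6,0,0]
    - [0,0,0,6,0,0]
    - [0,0,0,6,0,0]
    - [0,0,0,0,0,0]

```text
time_s: 2.6
position: [0.5078, -0.1381, 0.3404]
tcp_rot: [125.8, -3.7, 177.2]
contact_force: [-0.6, -0.4, -0.3]
finger_gap: 0.351
grip_force: 0.0
```

```bash
python3 - <<'E'
from h import *
s=bot.get_state();print(s["joint_positions"].round(1),s["position"].round(4),s["tcp_rot"].round(1))
E
```

```text
[ 41.4  43.8 -14.6  89.1 -36.4  80.9 130.3] [ 0.5078 -0.1381  0.3404] [125.8  -3.7 177.2]
```

Call:
drive_tool:
  motion:
    - [0,0.01,0,-6,0,0]
    - [0,0.02,0,-6,0,0]
    - [0,0.02,0,-6,0,0]
    - [0,0.02,0,-6,0,0]
    - [0,0.02,0,-6,0,0]
    - [0,0.02,0,-6,0,0]
    - [0.003,0.02,-0.02,-6,0,0]
    - [0.005,0.015,-0.03,-6,0,0]
    - [0.005,0.007,-0.03,-6,0,0]
    - [0,0,-0.025,0,0,0]

```text
time_s: 3.43
position: [0.5236, 0.0316, 0.241]
tcp_rot: [179.9, 0.4, 177.3]
contact_force: [0.1, 2.3, -0.8]
finger_gap: 0.355
grip_force: 0.0
```

```bash
cat > look.py <<'E'
from h import *
import sys
s=bot.get_state();print(s["position"].round(4),s["tcp_rot"].round(1),s["time_s"],s["contact_force"].round(1))
cs=[]
for n,(r0,c0) in(("scene",(120,320)),("top",(165,345))):
    i=cv2.cvtColor(bot.get_image(n),cv2.COLOR_RGB2BGR)[r0:r0+150,c0:c0+100]
    cs.append(cv2.convertScaleAbs(cv2.resize(i,None,fx=4,fy=4,interpolation=cv2.INTER_CUBIC),alpha=1.4))
cv2.imwrite(f"pics/{sys.argv[1]}.png",np.hstack(cs))
E
python3 look.py l1
```

```text
[0.5236 0.0316 0.241 ] [179.9   0.4 177.3] 3.4333 [ 0.1  2.3 -0.8]
```

View pics/l1.png

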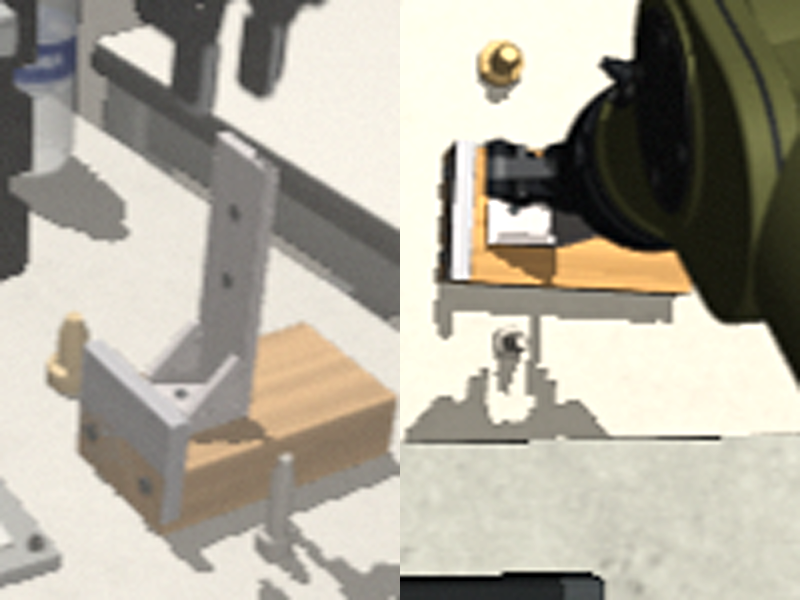

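The view shows both fingers above the plate: tips at crop (200,110) and (262,97), with the plate top at (220–275,135–170). I'll settle and check by projection.

Call:
drive_tool:
  motion:
    - [0,0,0,0,0,0]
    - [0,0,0,0,0,0]

```text
time_s: 3.7
position: [0.5234, 0.0169, 0.2423]
tcp_rot: [180.0, 0.2, 175.9]
contact_force: [-0.1, -0.5, 0.7]
finger_gap: 0.352
grip_force: 0.0
```

```bash
python3 - <<'E'
from h import *
c=lambda P:((proj("scene",P)-[320,120])*4).round()
for z in(.215,.22,.225):print(z,[c([.5236+dx,.0316+dy,z]) for dy in(.015,.028,-.015,-.028) for dx in(-.011,)])
print("plate", [c([x,y,.19]) for x,y in((.5015,.014),(.5015,.006),(.5435,.011),(.5435,.003),(.502,.022),(.502,.014),(.544,.019))])
for u,v in((217,143),(263,178),(277,170)):print(bp("scene",320+u/4-.4,120+v/4-.4,.19).round(4))
print(bot.get_state()["position"])
E
```

```text
0.215 [array([210., 130.]), array([188., 137.]), array([258., 115.]), array([278., 109.])]
0.22 [array([211., 121.]), array([189., 128.]), array([259., 106.]), array([279., 100.])]
0.225 [array([212., 112.]), array([190., 118.]), array([260.,  97.]), array([280.,  90.])]
plate [array([271., 169.]), array([284., 164.]), array([221., 132.]), array([233., 128.]), array([258., 172.]), array([271., 168.]), array([208., 136.])]
[0.5374 0.0195 0.19  ]
[0.4981 0.0232 0.19  ]
[0.5006 0.0121 0.19  ]
[0.52336943 0.01694943 0.24234398]
```

Call:
drive_tool:
  motion:
    - [-0.001,0,-0.015,0,0,0]
    - [-0.001,0,-0.015,0,0,0]
    - [0,0,-0.015,0,0,0]
    - [0,0,-0.01,0,0,0]
    - [0,0,0,0,0,0]
    - [0,0,0,0,0,0]
    - [0,0,0,0,0,0]

```text
time_s: 4.28
position: [0.5213, 0.0174, 0.1865]
tcp_rot: [180.0, 0.1, 175.9]
contact_force: [-0.2, -0.1, 1.1]
finger_gap: 0.347
grip_force: 0.0
```

```bash
python3 look.py l2
```

```text
[0.5213 0.0174 0.1865] [1.800e+02 1.000e-01 1.759e+02] 4.2833 [-0.2 -0.1  1.1]
```

View pics/l2.png

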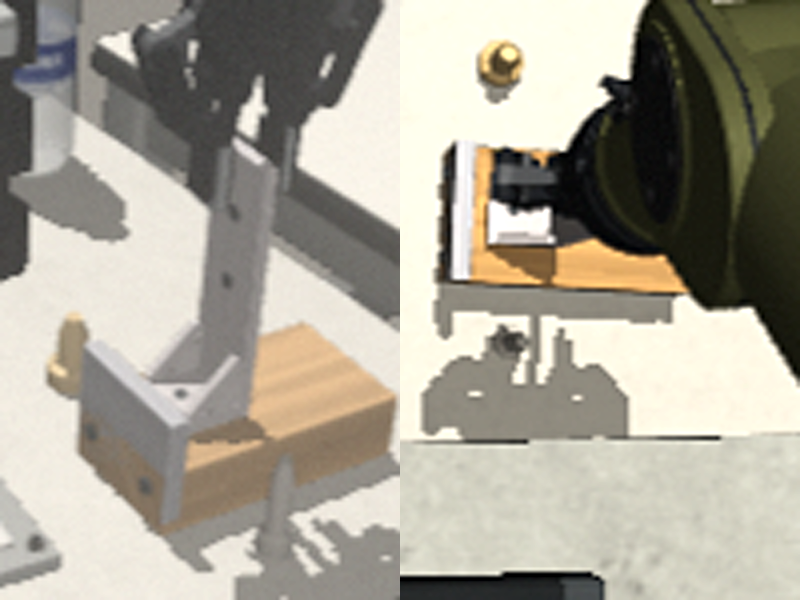

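The plate now stands between the fingers without touching: top end at crop (255,155), fingers on both sides. Next, narrow the straddle (still loose) and turn the tool about the heel.

```bash
python3 - <<'E'
import numpy as np
f=lambda a:np.array([.012+.0054*np.cos(a)-.1465*np.sin(a),.04+.0054*np.sin(a)+.1465*np.cos(a)])
for a in range(0,60,4):
    p=f(np.radians(a));q=f(np.radians(a+4));print(a,p.round(4),((q-p)*1e3).round(1))
E
```

```text
0 [0.0174 0.1865] [-10.2   0. ]
4 [0.0072 0.1865] [-10.2  -0.7]
8 [-0.003   0.1858] [-10.1  -1.4]
12 [-0.0132  0.1844] [-10.   -2.1]
16 [-0.0232  0.1823] [-9.8 -2.8]
20 [-0.033   0.1795] [-9.6 -3.5]
24 [-0.0427  0.176 ] [-9.4 -4.1]
28 [-0.052   0.1719] [-9.  -4.8]
32 [-0.0611  0.1671] [-8.7 -5.4]
36 [-0.0697  0.1617] [-8.3 -6. ]
40 [-0.078   0.1557] [-7.9 -6.6]
44 [-0.0859  0.1491] [-7.4 -7.1]
48 [-0.0933  0.142 ] [-6.9 -7.6]
52 [-0.1001  0.1344] [-6.3 -8.1]
56 [-0.1064  0.1264] [-5.7 -8.5]
```

Call:
drive_tool:
  motion:
    - [0,0,0,0,0,0]
    - [0,0,0,0,0,0]
    - [0,0,0,0,0,0]
  hand: 0.02

```text
time_s: 4.63
position: [0.5205, 0.0181, 0.1856]
tcp_rot: [180.0, 0.0, 176.0]
contact_force: [-0.2, 0.4, 0.1]
finger_gap: 0.239
grip_force: 0.0
```

Call:
drive_tool:
  motion:
    - [0,-0.005,0,2,-0.14,0]
    - [0,-0.005,0,2,-0.14,0]
    - [-0.001,-0.005,0,2,-0.14,0]
    - [0,-0.005,-0.001,2,-0.14,0]
    - [0,-0.005,-0.001,2,-0.14,0]
    - [-0.001,-0.005,0,2,-0.14,0]
    - [0,-0.005,-0.001,2,-0.14,0]
    - [-0.001,-0.005,-0.001,2,-0.14,0]
    - [0,0,0,0,0,0]
    - [0,0,0,0,0,0]

```text
time_s: 5.47
position: [0.5173, -0.023, 0.1811]
tcp_rot: [164.0, -0.0, 175.9]
contact_force: [-0.1, 0.4, 0.4]
finger_gap: 0.236
grip_force: 0.0
```

Call:
drive_tool:
  motion:
    - [0,-0.005,-0.001,2,-0.14,0]
    - [0,-0.005,-0.002,2,-0.14,0]
    - [-0.001,-0.005,-0.002,2,-0.14,0]
    - [0,-0.005,-0.002,2,-0.14,0]
    - [0,-0.005,-0.002,2,-0.14,0]
    - [-0.001,-0.005,-0.002,2,-0.14,0]
    - [0,0,0,0,0,0]
    - [0,0,0,0,0,0]
    - [0,0,0,0,0,0]

```text
time_s: 6.22
position: [0.5156, -0.0505, 0.1708]
tcp_rot: [152.0, 0.0, 176.1]
contact_force: [-0.1, 0.5, -0.4]
finger_gap: 0.232
grip_force: 0.2
```

```bash
python3 look.py l3
```

```text
[ 0.5156 -0.0505  0.1708] [152.    0.  176.1] 6.2167 [-0.1  0.5 -0.4]
```

View pics/l3.png

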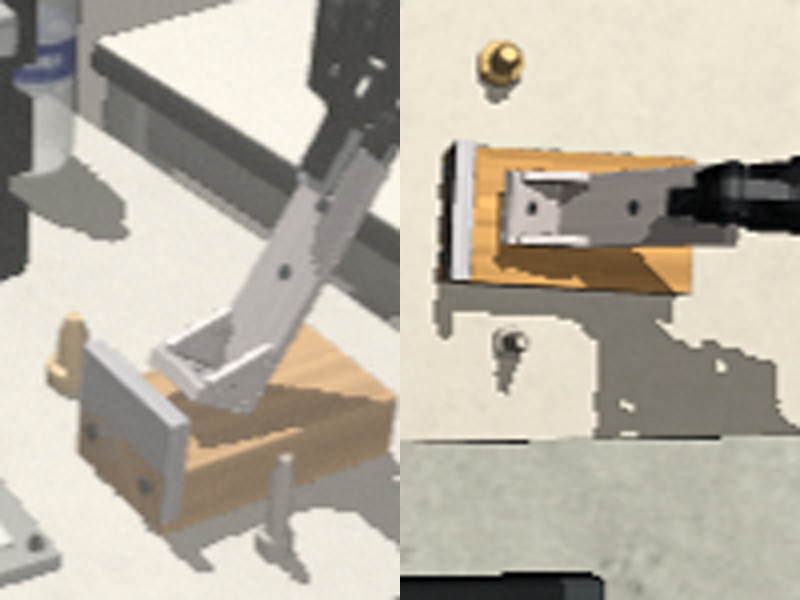

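The bracket leans about 30° and rests on the lower finger, with its heel still on the board. Continue the turn.

Call:
drive_tool:
  motion:
    - [0,-0.005,-0.003,2,-0.14,0]
    - [-0.001,-0.004,-0.002,2,-0.14,0]
    - [0,-0.005,-0.003,2,-0.14,0]
    - [0,-0.004,-0.003,2,-0.14,0]
    - [-0.001,-0.004,-0.003,2,-0.14,0]
    - [0,-0.004,-0.003,2,-0.14,0]
    - [0,-0.004,-0.003,2,-0.14,0]
    - [-0.001,-0.004,-0.003,2,-0.14,0]
    - [0,0,0,0,0,0]
    - [0,0,0,0,0,0]

```text
time_s: 7.15
position: [0.5125, -0.0859, 0.1471]
tcp_rot: [135.9, -0.0, 176.0]
contact_force: [0.2, -0.4, -0.0]
finger_gap: 0.238
grip_force: 0.4
```

Call:
drive_tool:
  motion:
    - [0,-0.004,-0.004,2,-0.14,0]
    - [0,-0.004,-0.004,2,-0.14,0]
    - [-0.001,-0.003,-0.004,2,-0.14,0]
    - [0,-0.003,-0.004,2,-0.14,0]
    - [0,-0.003,-0.004,2,-0.14,0]
    - [0,0,0,0,0,0]
    - [0,0,0,0,0,0]
    - [0,0,0,0,0,0]

```text
time_s: 7.82
position: [0.5118, -0.1018, 0.1284]
tcp_rot: [125.9, 0.1, 176.1]
contact_force: [0.3, 0.3, 0.1]
finger_gap: 0.231
grip_force: 0.5
```

```bash
python3 look.py l4; python3 -c "
from h import *
print(bot.get_state()['joint_positions'].round())"
```

```text
[ 0.5118 -0.1018  0.1284] [1.259e+02 1.000e-01 1.761e+02] 7.8167 [0.3 0.3 0.1]
[ 52.  64. -38.  99. -21.  49. 129.]
```

View pics/l4.png

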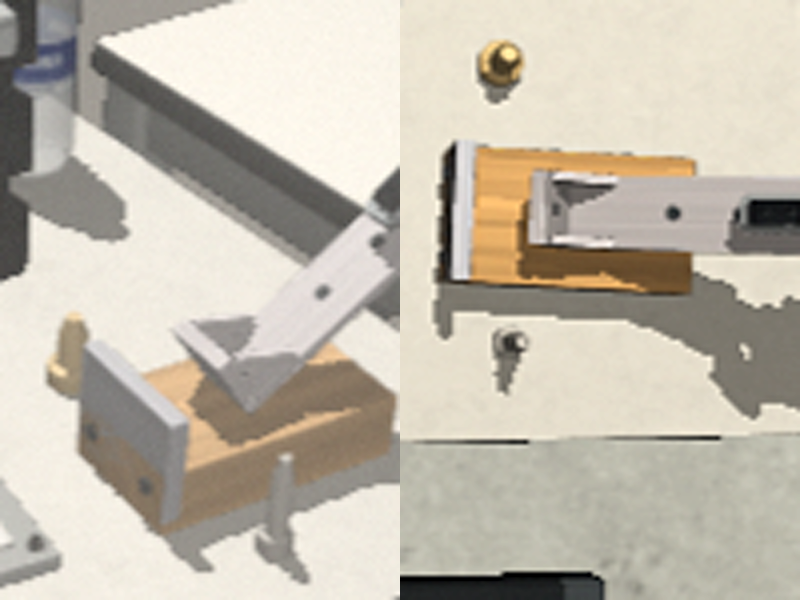

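The bracket is at about 56°, heel in place and resting on the lower finger. I'll open a little, compensating for it, then lower the rest of the way.

```bash
python3 - <<'E'
import numpy as np
r=np.radians
def T(th,ph,w=.034,a=.002):
    th,ph=r(th),r(ph);return np.array([.012,.04])+.15*np.array([-np.sin(th),np.cos(th)])+w/2*np.array([np.cos(ph),np.sin(ph)])-a*np.array([np.sin(ph),-np.cos(ph)])
p=None
for th in list(range(56,92,3))+[94]:
    ph=min(60,54+(th-56)*.25);q=T(th,ph);print(th,round(ph,2),q.round(4),None if p is None else ((q-p)*1e3).round(1));p=q
E
```

```text
56 54.0 [-0.104   0.1388] None
59 54.75 [-0.1084  0.1323] [-4.4 -6.5]
62 55.5 [-0.1125  0.1256] [-4.1 -6.7]
65 56.25 [-0.1162  0.1186] [-3.7 -6.9]
68 57.0 [-0.1195  0.1115] [-3.3 -7.1]
71 57.75 [-0.1224  0.1043] [-3.  -7.3]
74 58.5 [-0.125   0.0969] [-2.6 -7.4]
77 59.25 [-0.1272  0.0894] [-2.2 -7.5]
80 60 [-0.129   0.0818] [-1.8 -7.6]
83 60 [-0.1301  0.074 ] [-1.2 -7.8]
86 60 [-0.1309  0.0662] [-0.8 -7.8]
89 60 [-0.1312  0.0583] [-0.3 -7.8]
94 60 [-0.1309  0.0453] [  0.3 -13.1]
```

Call:
drive_tool:
  motion:
    - [0,-0.001,0.002,0,0,0]
    - [0,-0.001,0.003,0,0,0]
    - [0,-0.001,0.003,0,0,0]
    - [0,0,0.002,0,0,0]
    - [0,0,0,0,0,0]
    - [0,0,0,0,0,0]
    - [0,0,0,0,0,0]
  hand: 0.034

```text
time_s: 8.5
position: [0.5115, -0.1063, 0.1373]
tcp_rot: [125.9, 0.0, 176.0]
contact_force: [0.0, -1.7, -0.7]
finger_gap: 0.399
grip_force: 0.5
```

Call:
drive_tool:
  motion:
    - [0,-0.002,-0.003,0.4,0,0]
    - [0,-0.002,-0.003,0.4,0,0]
    - [0,-0.002,-0.003,0.4,0,0]
    - [0,-0.002,-0.003,0.4,0,0]
    - [0,-0.002,-0.004,0.4,0,0]
    - [-0.001,-0.001,-0.004,0.4,0,0]
    - [0,-0.002,-0.004,0.4,0,0]
    - [0,-0.001,-0.004,0.4,0,0]
    - [0,-0.002,-0.004,0.4,0,0]
    - [0,0,0,0,0,0]

```text
time_s: 9.33
position: [0.51, -0.1225, 0.1039]
tcp_rot: [122.2, -0.3, 176.0]
contact_force: [-0.5, -1.5, -1.2]
finger_gap: 0.397
grip_force: 0.6
```

Call:
drive_tool:
  motion:
    - [0,-0.001,-0.004,0.4,0,0]
    - [0,-0.001,-0.004,0.4,0,0]
    - [0,-0.001,-0.004,0.4,0,0]
    - [0,-0.001,-0.004,0.4,0,0]
    - [0,-0.001,-0.004,0.4,0,0]
    - [0,-0.001,-0.004,0.4,0,0]
    - [0,-0.001,-0.004,0,0,0]
    - [0,0,0,0,0,0]
    - [0,0,0,0,0,0]

```text
time_s: 10.08
position: [0.5103, -0.1288, 0.0772]
tcp_rot: [119.8, -0.4, 176.0]
contact_force: [-0.4, -0.5, -1.2]
finger_gap: 0.399
grip_force: 0.7
```

```bash
python3 look.py l5; python3 -c "
from h import *
print(bot.get_state()['joint_positions'].round())"
```

```text
[ 0.5103 -0.1288  0.0772] [119.8  -0.4 176. ] 10.0833 [-0.4 -0.5 -1.2]
[ 54.  73. -37.  92. -20.  54. 133.]
```

View pics/l5.png

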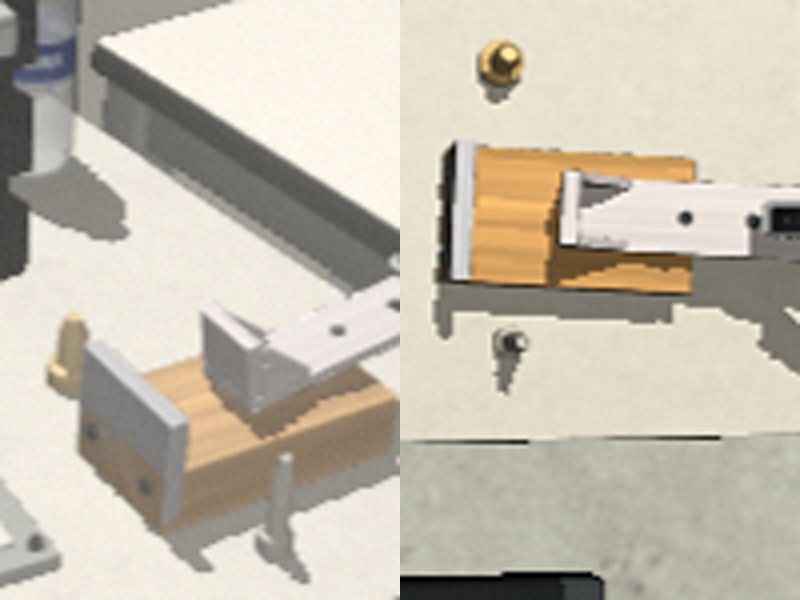

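At about 80°, still supported at the end. Lower the rest.

Call:
drive_tool:
  motion:
    - [0,-0.001,-0.004,0,0,0]
    - [0,0,-0.004,0,0,0]
    - [0,-0.001,-0.004,0,0,0]
    - [0,0,-0.004,0,0,0]
    - [0,0,-0.003,0,0,0]
    - [0,0,-0.003,0,0,0]
    - [0,0,-0.003,0,0,0]
    - [0,0,0,0,0,0]
    - [0,0,0,0,0,0]
    - [0,0,0,0,0,0]

```text
time_s: 11.02
position: [0.5105, -0.1308, 0.0527]
tcp_rot: [119.8, -0.4, 176.0]
contact_force: [-0.2, -0.1, 0.0]
finger_gap: 0.401
grip_force: 0.0
```

Call:
drive_tool:
  motion:
    - [0,0,-0.002,0,0,0]
    - [0,0,-0.002,0,0,0]
    - [0,-0.001,-0.002,0,0,0]
    - [0,0,0,0,0,0]
    - [0,0,0,0,0,0]
    - [0,0,0,0,0,0]

```text
time_s: 11.52
position: [0.5104, -0.132, 0.0463]
tcp_rot: [119.9, -0.4, 176.0]
contact_force: [0.3, 0.3, -0.5]
finger_gap: 0.399
grip_force: 0.0
```

```bash
sed -i 's/(120,320)/(120,360)/;s/(165,345)/(165,375)/' look.py; python3 look.py l6
```

```text
[ 0.5104 -0.132   0.0463] [119.9  -0.4 176. ] 11.5167 [ 0.3  0.3 -0.5]
```

View pics/l6.png

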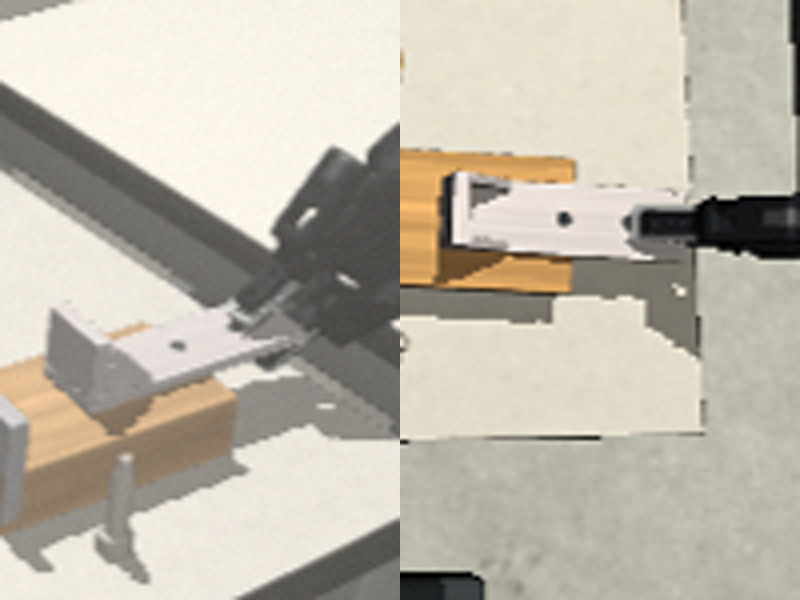

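The bracket lies flat with no load on the fingers (the end at top-crop (695,225), foot upright at x≈458). I'll withdraw, close, turn the tool upright and push the end with the outside of the fingers.

Call:
drive_tool:
  motion:
    - [0,-0.009,0.005,0,0,0]
    - [0,-0.017,0.01,0,0,0]
    - [0,-0.026,0.015,0,0,0]
    - [0,-0.02,0.025,0,0,0]
    - [0,0,0.03,-6,0.4,0]
    - [0,0,0.02,-6,0.4,0]
    - [0,0,0,-6,0.4,0]
    - [0,0,0,-6,0.4,0]
    - [0,0,0,-6,0.4,0]
    - [0,0,0,-6,0.4,0]

```text
time_s: 12.45
position: [0.5106, -0.2044, 0.1524]
tcp_rot: [156.2, -0.1, 175.8]
contact_force: [-0.1, 0.3, 0.7]
finger_gap: 0.399
grip_force: 0.0
```

Call:
drive_tool:
  motion:
    - [0,0,0,-6,0.4,0]
    - [0,0,0,-6,0.4,0]
    - [0,0,0,-6,0.4,0]
    - [0,0,0,-6,0.4,0]
    - [0,0,0,0,0,0]
    - [0,0,0,0,0,0]
    - [0,0,0,0,0,0]
  hand: 0

```text
time_s: 13.03
position: [0.5102, -0.2041, 0.1513]
tcp_rot: [179.9, -0.1, 175.8]
contact_force: [-0.2, 0.2, 0.3]
finger_gap: 0.002
grip_force: 0.0
```

Call:
drive_tool:
  motion:
    - [0,0,-0.025,0,0,0]
    - [0,0,-0.025,0,0,0]
    - [0,0,-0.025,0,0,0]
    - [0,0,-0.02,0,0,0]
    - [0,0,0,0,0,0]
    - [0,0.01,0,0,0,0]
    - [0,0.01,0,0,0,0]
    - [0.001,0.01,0,0,0,0]
    - [0,0.005,0,0,0,0]
    - [0,0,0,0,0,0]

```text
time_s: 13.87
position: [0.5123, -0.1663, 0.0573]
tcp_rot: [179.9, 0.0, 176.0]
contact_force: [1.0, 0.0, -0.8]
finger_gap: 0.0
grip_force: 0.0
```

Call:
drive_tool:
  motion:
    - [0,0.005,0,0,0,0]
    - [0,0.005,0,0,0,0]
    - [0.001,0.005,0,0,0,0]
    - [0,0.005,0,0,0,0]
    - [0,0.005,0,0,0,0]
    - [0.001,0.005,0,0,0,0]
    - [0,0,0,0,0,0]
    - [0,0,0,0,0,0]

```text
time_s: 14.53
position: [0.5135, -0.1382, 0.0562]
tcp_rot: [180.0, -0.1, 175.8]
contact_force: [0.7, -0.3, 0.5]
finger_gap: 0.0
grip_force: 0.0
```

```bash
sed -i 's/(165,375)/(165,345)/' look.py; python3 look.py l7
```

```text
[ 0.5135 -0.1382  0.0562] [ 1.800e+02 -1.000e-01  1.758e+02] 14.5333 [ 0.7 -0.3  0.5]
```

View pics/l7.png

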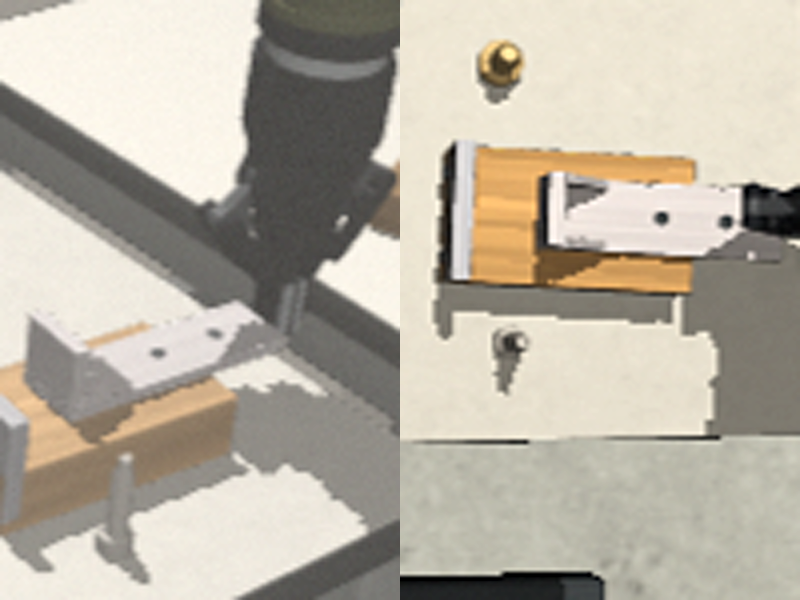

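The bracket is sliding squarely: its sole is at top-crop x≈544 and the stop face at 474, leaving about 43 mm.

Call:
drive_tool:
  motion:
    - [0,0.004,0,0,0,0]
    - [0,0.004,0,0,0,0]
    - [0.001,0.004,0,0,0,0]
    - [0,0.004,0,0,0,0]
    - [0,0.004,0,0,0,0]
    - [0,0.004,0,0,0,0]
    - [0.001,0.004,0,0,0,0]
    - [0,0.004,0,0,0,0]
    - [0,0.003,0,0,0,0]
    - [0,0,0,0,0,0]

```text
time_s: 15.47
position: [0.5154, -0.1028, 0.0563]
tcp_rot: [180.0, -0.1, 175.8]
contact_force: [0.1, 0.4, 0.7]
finger_gap: 0.0
grip_force: 0.0
```

Call:
drive_tool:
  motion:
    - [0,0.002,0,0,0,0]
    - [0,0.001,0,0,0,0]
    - [0,0.001,0,0,0,0]
    - [0,0,0,0,0,0]
    - [0,0,0,0,0,0]

```text
time_s: 15.88
position: [0.5154, -0.1001, 0.0564]
tcp_rot: [-180.0, -0.1, 175.8]
contact_force: [-0.3, -1.8, 0.4]
finger_gap: -0.002
grip_force: 0.7
```

Call:
drive_tool:
  motion:
    - [0,0.001,0,0,0,0]
    - [0,0.001,0,0,0,0]
    - [0,0.001,0,0,0,0]
    - [0,0,0,0,0,0]
    - [0,0,0,0,0,0]

```text
time_s: 16.3
position: [0.5154, -0.0968, 0.0563]
tcp_rot: [-180.0, -0.1, 175.8]
contact_force: [0.5, -1.8, 1.0]
finger_gap: 0.001
grip_force: 0.8
```

Call:
drive_tool:
  motion:
    - [0,0.001,0,0,0,0]
    - [0,0.001,0,0,0,0]
    - [0,0.001,0,0,0,0]
    - [0,0,0,0,0,0]
    - [0,0,0,0,0,0]

```text
time_s: 16.72
position: [0.5154, -0.095, 0.0564]
tcp_rot: [-179.9, -0.0, 175.7]
contact_force: [-0.4, -5.8, 0.1]
finger_gap: -0.004
grip_force: 2.6
```

Call:
drive_tool:
  motion:
    - [0,0.001,0,0,0,0]
    - [0,0.001,0,0,0,0]
    - [0,0,0,0,0,0]
    - [0,0,0,0,0,0]

```text
time_s: 17.05
position: [0.5153, -0.0949, 0.0564]
tcp_rot: [-179.8, -0.0, 175.6]
contact_force: [0.6, -9.0, -0.3]
finger_gap: 0.0
grip_force: 4.4
```

```bash
sed -i 's/(120,360)/(130,320)/' look.py; python3 look.py l8
```

```text
[ 0.5153 -0.0949  0.0564] [-179.8   -0.   175.6] 17.05 [ 0.6 -9.  -0.3]
```

View pics/l8.png

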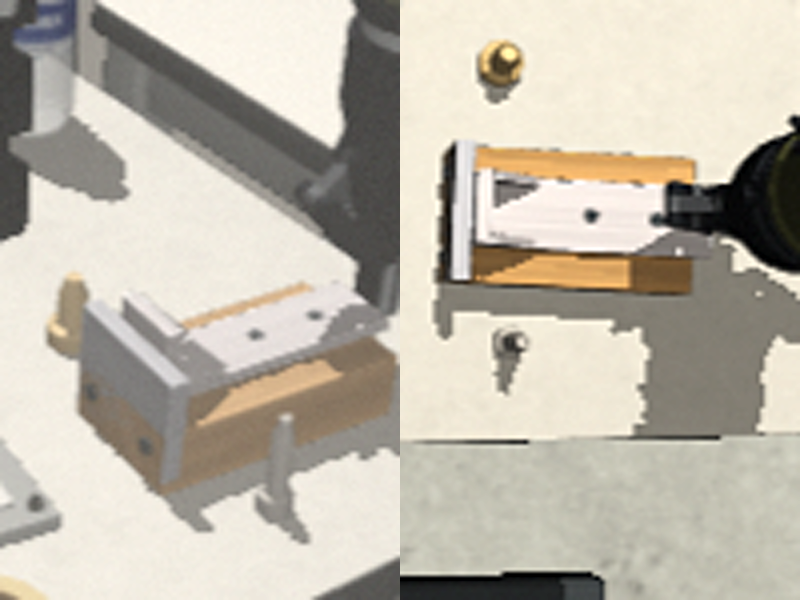

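The bracket is flat against the stop (sole edge at top-crop x≈476–480, stop edge ≈470–474) and it no longer moves at 9 N. I'll give one firmer push to seat it, then withdraw.

Call:
drive_tool:
  motion:
    - [0,0.001,0,0,0,0]
    - [0,0.001,0,0,0,0]
    - [0,0.001,0,0,0,0]
    - [0,0,0,0,0,0]
    - [0,0,0,0,0,0]

```text
time_s: 17.57
position: [0.5153, -0.0946, 0.0565]
tcp_rot: [-179.6, -0.0, 175.4]
contact_force: [-0.8, -13.7, -0.5]
finger_gap: -0.002
grip_force: 7.0
```

Call:
drive_tool:
  motion:
    - [0,-0.004,0,0,0,0]
    - [0,-0.01,0,0,0,0]
    - [0,-0.02,0,0,0,0]
    - [0,-0.03,0,0,0,0]
    - [0,-0.03,0,0,0,0]
    - [0,-0.01,0.03,0,0,0]
    - [0,0,0.04,0,0,0]
    - [0,0,0.04,0,0,0]
    - [0,0,0,0,0,0]
    - [0,0,0,0,0,0]

```text
time_s: 18.4
position: [0.5171, -0.1925, 0.1686]
tcp_rot: [180.0, 0.2, 175.8]
contact_force: [0.1, 0.5, 0.1]
finger_gap: 0.004
grip_force: 0.0
```

```bash
python3 look.py l9; python3 - <<'E'
import cv2,numpy as np
i=cv2.imread("pics/l9.png");j=cv2.imread("pics/l8.png")
# motion of the bracket on release: template of foot/stop region, and finer shift
for n,(r,c) in dict(scene=(slice(280,400),slice(80,300)),top=(slice(130,290),slice(440,640))).items():
    a,b=[cv2.cvtColor(x[r,c],cv2.COLOR_BGR2GRAY).astype(np.float32) for x in(j,i)]
    print(n,cv2.phaseCorrelate(a,b),np.abs(a-b).mean())
from h import *
t=lambda u,v,z:bp("top",345+(u-400)/4-.4,165+v/4-.4,z).round(4)
g=cv2.cvtColor(i,cv2.COLOR_BGR2GRAY)
for v in(185,200,215,230,240):print(v,g[v,440:520:2].tolist())
print(t(474,145,.072),t(470,280,.072),t(480,170,.085),t(475,243,.085))
E
```

```text
[ 0.5171 -0.1925  0.1686] [180.    0.2 175.8] 18.4 [0.1 0.5 0.1]
scene ((0.48707750618758894, 0.046474731112894574), 0.8465139352303964) 3.854015
top ((-0.04383629225168306, -0.005052943108040608), 0.9986439058184624) 14.621593
185 [112, 68, 47, 35, 30, 43, 60, 103, 155, 201, 213, 216, 211, 209, 224, 207, 150, 123, 156, 202, 226, 239, 233, 229, 241, 228, 191, 140, 105, 79, 79, 82, 81, 79, 79, 79, 81, 84, 86, 84]
200 [162, 107, 64, 32, 23, 43, 77, 129, 170, 205, 214, 214, 210, 210, 223, 204, 137, 108, 151, 205, 230, 242, 233, 228, 239, 225, 188, 141, 114, 98, 102, 107, 100, 113, 146, 181, 195, 202, 197, 200]
215 [147, 91, 54, 28, 13, 48, 122, 194, 215, 221, 216, 208, 205, 205, 219, 197, 135, 109, 152, 206, 230, 239, 231, 223, 225, 227, 229, 229, 230, 229, 228, 227, 227, 227, 227, 227, 226, 226, 226, 226]
230 [100, 56, 43, 33, 11, 41, 119, 194, 214, 219, 215, 209, 211, 204, 193, 156, 98, 86, 145, 209, 231, 238, 235, 223, 209, 201, 199, 204, 212, 217, 213, 211, 214, 218, 221, 222, 221, 220, 220, 220]
240 [89, 48, 38, 32, 11, 40, 121, 198, 218, 221, 214, 208, 214, 202, 174, 130, 83, 74, 115, 163, 177, 192, 205, 215, 216, 218, 219, 214, 205, 192, 181, 171, 167, 165, 167, 169, 169, 168, 167, 166]
[0.561  0.0677 0.072 ] [0.4807 0.0724 0.072 ] [0.5448 0.0663 0.085 ] [0.5019 0.0705 0.085 ]
```

```bash
python3 -c "
from rig import bot
print(bot.job_done())"
```

```text
the job is handed in; nothing more can be done
None
```

The bracket was tipped over with its end supported on a finger all the way down. It now lies flat on the board, pushed home against the stop, and the job was handed in at about 18.5 s with the robot clear.

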